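# Tip the counting chamber out of its case and lay it in the settling tray

## Task

Take the glass counting chamber out of its case: press down its end over the finger well so that the other end tips up out of the case, then lift it out by the raised end. Lay it flat, counting side up, squarely across the two rods of the settling tray, its middle about midway between the rods and near the middle of their length. Set it down, do not drop it, let go, and leave the bottles, the timer and the tip box where they stand.

Things in the scene. Friction and masses are not known exactly. Their poses are not given: they have to be found in the camera images.
- chamber: Counting chamber: a plate of pale green glass, 76 (x) x 36 (y) x 5 (z) mm, 0.04 kg, origin under its centre, z up out of the counting side (two mirror fields between dark grooves). Starts flat and sunk in the case, x along the case's x, top level with the rims so that its edges cannot be reached; its last 34 mm (+x) overhang the finger well.
- chamber_press_end (a point): middle of the chamber's +x end face (white frosted band), over the finger well. Under 1 N on this end tips the plate. Pressed onto the slope it slides to the stop by itself or drawn by the finger (about 11 mm), and stays propped at 30 degrees when let go, its middle 7 mm past the fulcrum; if lifted off too early it falls back flat.
- chamber_lift_end (a point): middle of the chamber's -x end face (blue band): the end that rises. Propped, its underside stands 15 mm above the bed, 10 mm above the rims, so the last 15 mm of the long edges can be gripped from above across 36 mm, fingertips just over the rims.
- chamber_case: Fixed dark blue case, well end towards the robot, 106 (x) x 66 (y) x 33 (z) mm. Origin on the bench below the fulcrum edge; x from -52 to +54 mm. Flat bed at x -44 to 0, z = 28 mm, 39 mm wide, between rims with tops at z = 33 mm. Finger well at x 0 to 50 mm. Its thin flat lid is folded back on the -y side down to the bench, out to y = -98 mm, nowhere above z = 36 mm.
- case_fulcrum (a point): middle of the fulcrum edge (28 mm above the bench, axes as the case's). From it the smooth floor of the finger well slopes down towards +x at 30 degrees for 45 mm. Low cheeks guide the plate there, no higher than its top; above them the well is 58 mm wide between sides with tops at z = 33 mm.
- case_well_foot (a point): middle of the foot of the slope (39 mm past the fulcrum, 5.5 mm above the bench), at a stop 5.5 mm high against which the plate's end comes to rest. The front wall behind it (50 to 54 mm past the fulcrum) is 19 mm high.
- settling_tray: Fixed white tray, 120 (x) x 150 (y) mm, rim 11 mm high. Origin on the bench under its middle. Two level steel rods along y, 8 mm thick, 124 mm long, axes at x = -16 and +16 mm, tops at z = 24 mm; supports and small clips (to z = 25.5 mm) at y = +-58 mm. The chamber's length goes along the tray's x, either way round.
- rods_mid (a point): point midway between the rods, level with their tops, at half their length
- bottle_buffer: white bottle with a green cap, 51 mm wide, 98 mm tall; bystander
- bottle_control2: small brown bottle with a blue cap, 34 mm wide, 62 mm tall; bystander
- lab_timer: white timer lying flat, 70 x 62 x 19 mm; bystander
- tip_box: blue box of pipette tips, 71 x 122 x 53 mm; bystander
Mind the look-alikes: they are no part of the job. Of the things that look like the settling_tray, the larger one is meant.

How it is judged:
On the way:
1. the chamber is tipped in its case: its lift end stands over 10 mm above where it lay, and its press end is pressed over 10 mm down into the well (z of chamber_lift_end in the frame of chamber_case above 0.0405 m and z of chamber_press_end in the frame of chamber_case below 0.0205 m and horizontal distance between chamber and case_fulcrum below 0.03 m), for 0.2 s.
At the end, for the whole second after the job is handed in: the chamber lies at rest and released, level (within 5 degrees) and counting side up, on both rods of the settling tray, its length across the rods within 17 degrees, its middle within 12 mm of midway between the rods and within 40 mm of the middle of their length (angle between chamber's own z axis and vertical below 0.08 rad and angle between the x axis of chamber and the x axis of settling_tray, either way round below 0.3 rad and x of chamber in the frame of settling_tray between -0.012 and 0.012 m and y of chamber in the frame of settling_tray between -0.04 and 0.04 m and z of chamber in the frame of settling_tray between 0.021 and 0.027 m and linear speed of chamber below 0.02 m/s); the robot touches nothing.
It fails at once if the chamber is dropped into the tray: it falls freely by more than about 2 cm (faster than 0.6 m/s just above the rods) (horizontal distance between chamber and settling_tray below 0.07 m and z of chamber in the frame of settling_tray below 0.05 m and linear speed of chamber above 0.6 m/s).
It fails at once if the chamber falls off the work surface (height (world z) of chamber below -0.03 m).
It fails at once if a bottle, the timer or the tip box is moved by more than 3 cm or a bottle is knocked over (distance of any of bottle_buffer, bottle_control2, lab_timer, tip_box from where it was at the start of the episode above 0.03 m or angle between any of bottle_buffer, bottle_control2's own z axis and vertical above 0.7 rad).
It also fails if it takes over 58 s, if anything falls off the work surface, if the arm or the gripper's body presses on something with over 40 N, if the wrist force passes 120 N, or if a joint passes its speed limit or range.

## Robot

A 6-joint arm with a two-finger parallel gripper is mounted at the origin on a cart in front of the work surface, level with it; the furniture and walls round the work are solid. World frame = base frame: x ahead of the robot, y to its left, z up, the work surface at z = 0. Lengths are in m, angles in rad, forces in N, time in s.
With the tool pointing down it reaches from about 0.275 to 0.875 m from the base axis. Payload 12.5 kg.
Tool frame: the origin (TCP) lies at the very end of the fingers, on their centre line; the grasp point (between the pads) lies 19 mm behind it; z points along the fingers, y is the line along which they close (so a half turn about z gives the same grasp; the last joint's range is limited). The gripper opens to 85 mm and grips with 20 to 120 N. Pads are 22 mm wide; open, the fingers measure 114 mm over their backs; the gripper's body (76 mm by 85 mm) begins 54 mm behind the grasp point. The pads swing forward as they close: fully open they stand 13 mm farther back than shut.
Start: joints at [1.22, 0.351, 1.652, -0, 1.139, -0.085], TCP at [0.144, 0.531, 0.231] pointing down, gripper open.
Joint ranges: [-2.75, 2.75], [-0.79, 2.1], [0.01, 2.65], [-1.57, 4.71], [0.07, 3.14], [-2.87, 2.87]. Speed limits (rad/s): [2.22, 2.22, 2.79, 3.14, 3.14, 3.14].

## Interface

Orientations are given as a 3x3 rotation matrix whose columns are the frame's x, y, z axes.
In Python, from bench import manip gives the robot as it stands. Calls block until the motion is done:
- manip.move_ptp(position, orientation): joint-space move of the TCP to a pose.
- manip.move_l(position, attitude=None, max_speed=0.15): straight line of the TCP; attitude=None keeps the orientation; max_speed is the mean speed in m/s.
- manip.move_j(angles): joint-space move.
- manip.set_gripper(opening, effort=None): opening from 0.0 (shut) to 1.0 (fully open); effort is the grip in N (None keeps the last); returns when the fingers have stopped.
- manip.dwell(seconds).
- manip.inverse_kinematics(position, orientation): joint angles nearest the present ones, or None.
- manip.grab_frame(name): name is "side" or "top" or "wrist"; returns (picture, depth): 384x512x3 uint8, red, green, blue; 384x512 float32, m along the optical axis (not along the pixel's ray), 0 where there is no reading.
- manip.get_calibration(name): a dict with "camera_matrix" (3x3 intrinsics, pixels), "R" (3x3) and "t" (3): a world point X has camera coordinates R X + t. Camera axes: x right, y down, z forward; pixel columns grow to the right and rows downward; lengths in m; the calibration is good to about 2 mm. A picture is of the moment at which its call begins: read the wrist's pose just before it. get_calibration takes no time and is no camera call; for the wrist camera it gives the pose at the moment of the call.
A pose or a line that the arm cannot do raises manip.Unreachable and nothing moves.
- manip.sign_off(): hands the job in; it is judged then, once.
Trained networks look in the newest picture that a camera, given by its name, has taken for a name from the list of things; names that differ only in an ending like _2 or _b are one class to them, and where a whole thing is asked for, a point or a joint stands for the part that bears it (a point fixed in the world has none). Each returns a list of dicts, best first, with "confidence" (0 to 1); they miss things now and then, are a little off and sometimes report something else, mostly with a low value. They report only what shows in the picture. A call takes as long as a camera call. They do not tell look-alikes from the thing itself.
- manip.look_for(camera, name): "at" ([x, y, z] in m, in world coordinates, good to about 4 mm: the middle of the surface that is visible of it).
Readings, each from a call of its own:
- manip.current_time(): time.
- manip.current_qpos(): joint angles.
- manip.current_joint_vel(): joint speeds.
- manip.current_joint_torque(): joint torques, N m.
- manip.current_ee_pos(): TCP position.
- manip.current_tcp_rot(): TCP orientation.
- manip.current_force(): force on the tool from outside, world axes, zero at the start.
- manip.current_ft_torque(): the same for the moment, N m.
- manip.current_grip_width(): opening from 0.0 (shut) to 1.0 (fully open).
- manip.current_grip_force(): force on a finger pad.
Only numpy, scipy, OpenCV 4.12 (cv2) and the standard library are available. Lean on these libraries where they do the work, as an engineer would, in place of code of your own. Each camera call takes 0.05 s, during which the arm holds its last target. There are 200 camera calls.

## Working session

There is one attempt and no reset: what is moved stays moved. The work goes in short steps, each a Python script; the robot and the scene stay as the last script left them, time stands still between calls to the robot, and variables do not carry over. Pictures are saved under pics/ and viewed, at most 10 in all, crops included, and the job is handed in when it is done.

```bash
mkdir -p pics; ls
python3 - <<'E'
from bench import manip as m
import cv2,numpy as np
for c in ("top","side"):
    p,d=m.grab_frame(c); cv2.imwrite(f"pics/{c}0.png",p[:,:,::-1]); np.savez(f"{c}0.npz",p=p,d=d)
    for n in ("chamber","chamber_case","settling_tray","case_fulcrum","rods_mid","chamber_press_end","chamber_lift_end","case_well_foot","bottle_buffer","bottle_control2","lab_timer","tip_box"):
        C=m.get_calibration(c);K=C["camera_matrix"]
        for r in m.look_for(c,n)[:3]:
            q=K@(np.array(C["R"])@np.array(r["at"])+C["t"])
            print(c,n,np.round(r["at"],3),round(r["confidence"],2),np.round(q[:2]/q[2]))
print(m.current_time())
E
```

```text
pics
top chamber [0.525 0.17  0.038] 0.86 [201. 177.]
top chamber_case [0.528 0.2   0.022] 0.91 [191. 177.]
top settling_tray [ 0.525 -0.198  0.003] 0.85 [335. 180.]
top settling_tray [ 0.423 -0.016  0.   ] 0.6 [269. 216.]
top case_fulcrum [0.528 0.202 0.02 ] 0.71 [191. 177.]
top rods_mid [ 0.423 -0.015  0.004] 0.92 [269. 216.]
top rods_mid [ 0.524 -0.199  0.004] 0.79 [335. 180.]
top chamber_press_end [0.526 0.166 0.033] 0.83 [203. 177.]
top chamber_lift_end [0.525 0.169 0.036] 0.91 [202. 177.]
top case_well_foot [0.528 0.202 0.023] 0.63 [191. 177.]
top bottle_buffer [0.459 0.415 0.07 ] 0.74 [106. 198.]
top bottle_control2 [0.388 0.334 0.041] 0.54 [139. 226.]
top lab_timer [ 0.449 -0.366  0.018] 0.79 [398. 206.]
top lab_timer [0.528 0.202 0.024] 0.38 [191. 177.]
top tip_box [0.606 0.335 0.046] 0.9 [142. 147.]
side chamber [0.521 0.165 0.034] 0.57 [246. 181.]
side chamber_case [0.519 0.142 0.028] 0.57 [247. 187.]
side settling_tray [ 0.422 -0.019  0.004] 0.85 [235. 231.]
side settling_tray [ 0.516 -0.209 -0.   ] 0.73 [301. 271.]
side case_fulcrum [0.522 0.142 0.027] 0.86 [249. 187.]
side case_fulcrum [0.392 0.332 0.033] 0.7 [191. 165.]
side rods_mid [ 0.519 -0.208  0.007] 0.9 [302. 268.]
side rods_mid [ 0.422 -0.018  0.002] 0.71 [235. 231.]
side chamber_press_end [0.522 0.164 0.036] 0.65 [246. 181.]
side chamber_lift_end [0.522 0.162 0.035] 0.53 [246. 181.]
side case_well_foot [0.513 0.146 0.023] 0.58 [245. 188.]
side bottle_buffer [0.461 0.412 0.051] 0.72 [205. 147.]
side bottle_control2 [0.391 0.334 0.034] 0.57 [191. 164.]
side lab_timer [ 0.442 -0.373  0.014] 0.83 [308. 333.]
side tip_box [0.6   0.311 0.035] 0.57 [252. 157.]
1.3
```

Run:
```python
import cv2
p=cv2.imread("pics/top0.png")[110:270,80:430]
cv2.imwrite("pics/c0.png",cv2.resize(p,(798,365),interpolation=cv2.INTER_CUBIC))
```

```text
(no output)
```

View pics/c0.png

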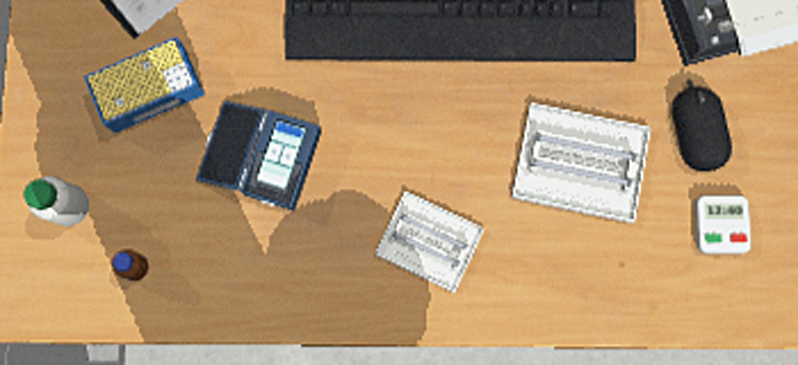

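Top view: the case is at crop (280,155), blue band away from the robot, white end towards it, lid on the left. There are two trays: the small one at full-image (269,216), and the large one at (335,180). The task wants the larger, (335,180). I'll take closer wrist views of both.

```bash
cat > h.py <<'E'
from bench import manip as m
import numpy as np, cv2
def down(yaw):  # tool z down, tool x at world yaw
    c,s=np.cos(yaw),np.sin(yaw)
    return np.array([[c,s,0],[s,-c,0],[0,0,-1.]])
def shot(name,cam="wrist"):
    C=m.get_calibration(cam); p,d=m.grab_frame(cam)
    cv2.imwrite(f"pics/{name}.png",p[:,:,::-1])
    np.savez(f"{name}.npz",p=p,d=d,K=C["camera_matrix"],R=C["R"],t=C["t"])
    return p,d,C
def cloud(f):
    z=np.load(f+".npz"); d=z["d"]; v,u=np.mgrid[:384,:512]
    c=np.stack([u,v,np.ones_like(u)],-1)@np.linalg.inv(z["K"]).T*d[...,None]
    return (c-z["t"])@z["R"], z["p"]
def onplane(f,u,v,h):
    z=np.load(f+".npz"); r=z["R"].T@np.linalg.inv(z["K"])@[u,v,1.]; o=-z["R"].T@z["t"]
    return o+r*(h-o[2])/r[2]
E
python3 - <<'E'
from h import *
R0=m.current_tcp_rot(); print(np.round(R0,2))
C=m.get_calibration("wrist"); print("cam rel tool",np.round(R0.T@(-C["R"].T@C["t"]-m.current_ee_pos()),3), np.round(C["R"]@R0,2))
for y in np.deg2rad([157,-23]):
    q=m.inverse_kinematics([.52,.17,.25],down(y)); print(np.rad2deg(y),None if q is None else np.round(q,2))
E
```

```text
[[-0.96  0.26  0.  ]
 [ 0.26  0.96 -0.  ]
 [-0.   -0.   -1.  ]]
cam rel tool [ 0.066  0.001 -0.143] [[ 0.    1.   -0.  ]
 [-0.96  0.   -0.26]
 [-0.26  0.    0.96]]
157.0 [ 0.23  0.33  1.64 -0.    1.18 -0.94]
-23.0 [ 0.23  0.33  1.64 -0.    1.18  2.2 ]
```

Run:
```python
from h import *
def see(n,pos,names):
    m.move_ptp(pos,down(np.deg2rad(n[1]))); p,d,C=shot(n[0])
    for k in names:
        for r in m.look_for("wrist",k)[:2]:
            q=C["camera_matrix"]@(C["R"]@np.array(r["at"])+C["t"]); print(k,np.round(r["at"],4),round(r["confidence"],2),np.round(q[:2]/q[2]))
see(("wtray",172),[.525,-.2,.2],["rods_mid","settling_tray"])
see(("wcase",157),[.525,.17,.16],["chamber","chamber_press_end","chamber_lift_end","case_fulcrum","case_well_foot"])
print(m.current_time())
a=cv2.imread("pics/wtray.png");b=cv2.imread("pics/wcase.png")
cv2.imwrite("pics/both.png",cv2.resize(np.hstack([a,b]),(800,300),interpolation=cv2.INTER_AREA))
```

```text
rods_mid [ 0.5166 -0.2021  0.0029] 0.78 [251. 168.]
rods_mid [ 0.4214 -0.0195  0.0037] 0.57 [395.  66.]
settling_tray [ 0.4224 -0.0126  0.0025] 0.96 [401.  66.]
settling_tray [ 0.5201 -0.1994  0.0039] 0.69 [253. 171.]
chamber [0.5235 0.1682 0.0279] 0.87 [252. 185.]
chamber_press_end [0.5204 0.1641 0.0326] 0.91 [247. 185.]
chamber_press_end [0.6067 0.3337 0.0489] 0.44 [439. 202.]
chamber_lift_end [0.5197 0.1661 0.0391] 0.55 [248. 185.]
case_fulcrum [0.5228 0.2083 0.0221] 0.7 [287. 169.]
case_well_foot [0.5264 0.2083 0.0224] 0.93 [288. 172.]
6.0417
```

View pics/wcase.png

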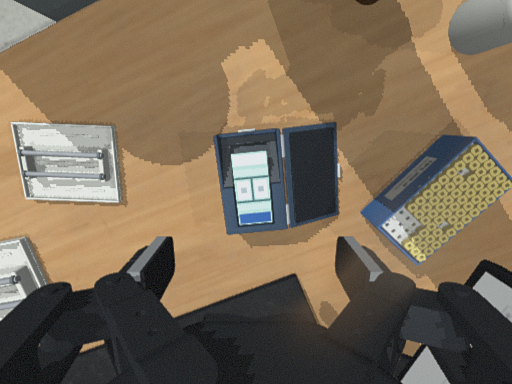

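View pics/wtray.png

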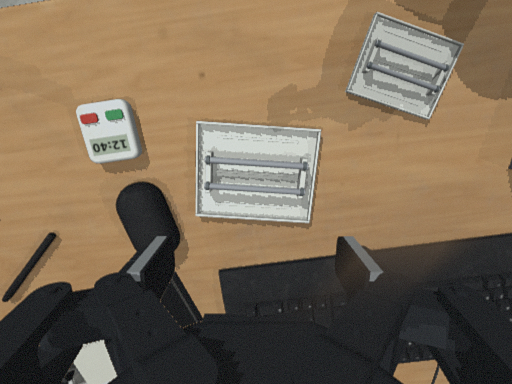

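wcase: case at (248,185) with the chamber's blue band at (256,217) and its white end at (250,153). wtray: the larger tray spans (197,122)-(321,224), while the small one is at (405,65) and clearly smaller. Next I'll get exact poses from depth and colour.

Run:
```python
from h import *
def rect(P): 
    (c,s,a)=cv2.minAreaRect(P.astype(np.float32)*1000); b=cv2.boxPoints((c,s,a)); return np.round(c,1),np.round(s,1),round(a,1),np.round(b,0).tolist()
P,p=cloud("wtray")
near=np.hypot(P[...,0]-.522,P[...,1]+.2)<.11
for lo,hi in((.016,.035),(.006,.014)):
    k=near&(P[...,2]>lo)&(P[...,2]<hi); 
    k=cv2.morphologyEx(k.astype(np.uint8),cv2.MORPH_OPEN,np.ones((2,2)))>0
    print("tray",lo,k.sum(),np.median(P[k],0).round(4),rect(P[k][:,:2]))
    n,l,st,ce=cv2.connectedComponentsWithStats(k.astype(np.uint8))
    for i in range(1,n):
        if st[i,4]>80: print(st[i],rect(P[l==i][:,:2]),np.percentile(P[l==i][:,2],[5,50,95]).round(4))
P,p=cloud("wcase"); p=p.astype(int)
near=np.hypot(P[...,0]-.523,P[...,1]-.168)<.07
hsv=cv2.cvtColor(p.astype(np.uint8),cv2.COLOR_RGB2HSV)
bright=near&(p.min(2)>120)&(P[...,2]>.01)
glass=near&(hsv[...,2]>130)&(P[...,2]>.022)
blue=near&(p[...,2]>130)&(p[...,0]<80)
for n,k in(("glass",glass),("blue",blue)):
    k=cv2.morphologyEx(k.astype(np.uint8),cv2.MORPH_OPEN,np.ones((2,2)))
    _,l,st,_=cv2.connectedComponentsWithStats(k); i=1+np.argmax(st[1:,4]); k=l==i
    print(n,st[i],rect(P[k][:,:2]),P[k].mean(0).round(4),np.percentile(P[k][:,2],[5,50,95]).round(4))
    if n=="glass":
        v,u=np.where(k); print("px",cv2.boxPoints(cv2.minAreaRect(np.stack([u,v],1).astype(np.float32))).round(1).tolist())
        print("plane33",rect(np.array([onplane("wcase",a,b,.033)[:2] for a,b in zip(u,v)])))
cr=cv2.imread("pics/wcase.png")[115:245,205:350]
cv2.imwrite("pics/cc.png",cv2.resize(cr,None,fx=4.5,fy=4.5,interpolation=cv2.INTER_CUBIC))
```

```text
tray 0.016 1657 [ 0.5223 -0.1967  0.0236] (array([ 506.9, -191.5]), array([129.1,  93.3]), 78.2, [[448.0, -245.0], [539.0, -264.0], [566.0, -138.0], [474.0, -119.0]])
[ 205  153  104   46 1657] (array([ 506.9, -191.5]), array([129.1,  93.3]), 78.2, [[448.0, -245.0], [539.0, -264.0], [566.0, -138.0], [474.0, -119.0]]) [0.0037 0.0236 0.0257]
tray 0.006 1266 [ 0.5267 -0.1953  0.0109] (array([ 524.5, -195.3]), array([153.4, 129.2]), 78.1, [[445.0, -257.0], [572.0, -284.0], [603.0, -133.0], [477.0, -107.0]])
[ 196  122  126  102 1266] (array([ 524.5, -195.3]), array([153.4, 129.2]), 78.1, [[445.0, -257.0], [572.0, -284.0], [603.0, -133.0], [477.0, -107.0]]) [0.0003 0.0109 0.0126]
glass [ 232  152   41   74 2443] (array([513.3, 172.5]), array([ 36.5, 107.4]), 72.5, [[457.0, 171.0], [559.0, 139.0], [570.0, 174.0], [468.0, 206.0]]) [0.5255 0.1685 0.0347] [0.0324 0.0339 0.0351]
px [[231.39999389648438, 154.39999389648438], [266.8999938964844, 151.10000610351562], [273.70001220703125, 222.8000030517578], [238.1999969482422, 226.1999969482422]]
plane33 (array([527.2, 167.8]), array([35.9, 76.9]), 72.6, [[485.0, 162.0], [559.0, 139.0], [569.0, 173.0], [496.0, 196.0]])
blue [241 213  30  11 237] (array([556.9, 158.5]), array([31. ,  9.4]), 72.4, [[548.0, 145.0], [557.0, 142.0], [566.0, 172.0], [557.0, 175.0]]) [0.5569 0.1588 0.034 ] [0.033  0.0341 0.0352]
```

View pics/cc.png

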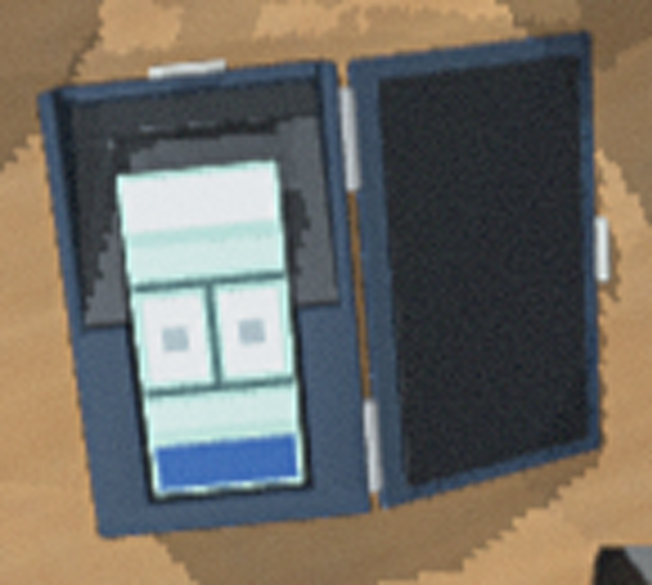

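```bash
cat >> h.py <<'E'
YC=np.deg2rad(162.5); EX=np.array([np.cos(YC),np.sin(YC),0]); EY=np.array([-np.sin(YC),np.cos(YC),0])
F=np.array([.5272,.1678,0])+.004*EX   # below fulcrum
def cp(x,y,z): return F+x*EX+y*EY+np.array([0,0,z])
E
python3 - <<'E'
from h import *
m.set_gripper(0.0,20)
R=down(YC)
m.move_ptp(cp(.027,0,.07),R); m.move_l(cp(.027,0,.036),R,.1)
f0=m.current_force(); print("f0",np.round(f0,2))
z=.034
while z>.017:
    m.move_l(cp(.027,0,z),R,.05); f=m.current_force()-f0; print(round(z,4),np.round(f,2))
    if f[2]>3: break
    z-=.002 if z>.027 else .001
x=.027
for i in range(7):
    x+=.0017; z-=.0017*np.tan(np.pi/6); m.move_l(cp(x,0,z),R,.03); f=m.current_force()-f0
    print(round(x,4),round(z,4),np.round(f,2), "fx",round(f@EX,2))
    if f[2]<2: z-=.0007
    elif f[2]>8: z+=.0005
print(m.current_time())
shot("press")
E
```

```text
f0 [-0.29  0.04 -0.41]
0.034 [0.44 0.31 0.84]
0.032 [ 0.35 -0.9   0.89]
0.03 [ 0.59 -0.62  1.27]
0.028 [ 1.19 -0.37  1.  ]
0.026 [ 0.64 -0.1   1.66]
0.025 [ 0.81 -0.53  0.55]
0.024 [-0.52  1.35 -0.14]
0.023 [-1.81 -0.94  7.41]
0.0287 0.022 [-0.23 -0.13  8.04] fx 0.18
0.0304 0.0215 [-0.29  0.36  3.59] fx 0.39
0.0321 0.0206 [0.31 0.3  2.8 ] fx -0.21
0.0338 0.0196 [0.23 1.43 3.94] fx 0.21
0.0355 0.0186 [-0.15  0.9   3.28] fx 0.41
0.0372 0.0176 [ 0.16 -0.13  4.03] fx -0.2
0.0389 0.0166 [-1.01  0.77  3.52] fx 1.19
11.5167
```

View pics/press.png

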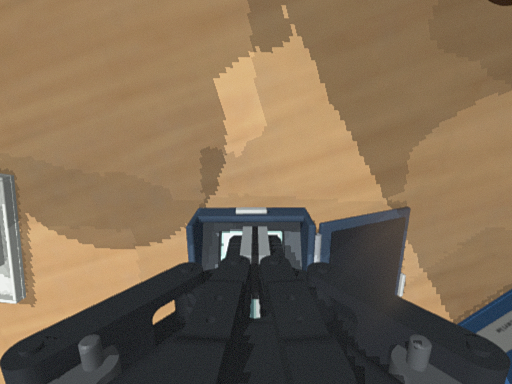

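The fingertips (250,250) are pressing on the white end in the well. I'll retract and look.

Run:
```python
from h import *
m.move_l(cp(.039,0,.06),None,.1); m.move_ptp(cp(-.02,0,.15),down(YC)); m.set_gripper(.6)
p,d,C=shot("prop"); print(m.current_time(),m.current_grip_width())
P,p=cloud("prop"); Q=P-F; cx=Q@EX; cy=Q@EY; z=P[...,2]
p=p.astype(int)
k=(abs(cx)<.06)&(abs(cy)<.022)&(p.max(2)>130)&(z>.005)
k=cv2.morphologyEx(k.astype(np.uint8),cv2.MORPH_OPEN,np.ones((2,2)))>0
X,Y,Z=cx[k],cy[k],z[k]
A=np.c_[X,Y,np.ones_like(X)]; s=np.linalg.lstsq(A,Z,rcond=None)[0]
r=abs(A@s-Z)<.003; s=np.linalg.lstsq(A[r],Z[r],rcond=None)[0]; r=abs(A@s-Z)<.003
print("slope",np.rad2deg(np.arctan(s[:2])),s[2],r.mean(),"x",np.percentile(X[r],[1,99]),"y",np.percentile(Y[r],[1,99]),"z",np.percentile(Z[r],[1,99]))
b=k&(p[...,0]<90)&(p[...,2]>130); print("blue",b.sum(),cx[b].mean(),cy[b].mean(),z[b].mean(),np.percentile(cx[b],[2,98]),np.percentile(cy[b],[2,98]))
cv2.imwrite("pics/prop.png",cv2.resize(cv2.imread("pics/prop.png")[100:250,170:350],None,fx=3.5,fy=3.5,interpolation=cv2.INTER_CUBIC))
```

```text
13.25 0.6007207670055288
slope [-27.15337451   0.52608848] 0.035376885963993986 0.9132521225544481 x [-0.02406003  0.04079829] y [-0.01674949  0.01738361] z [0.01245515 0.04841193]
blue 332 -0.016441065722636677 0.00040201732509815 0.04690642550139462 [-0.02098928 -0.01295501] [-0.01475574  0.01556239]
```

View pics/prop.png

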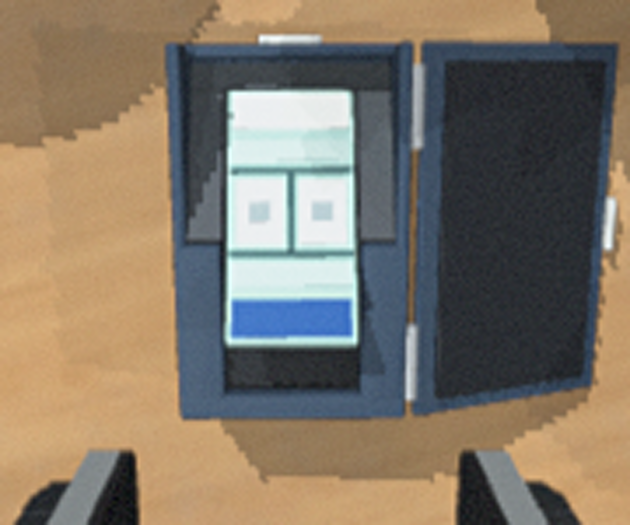

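Propped at 30°, with the blue end up (crop 290,320) and the white end at the stop. Next I'll check where the fingertips sit relative to the TCP at this opening.

Run:
```python
from h import *
R=m.current_tcp_rot(); T=m.current_ee_pos(); print(np.round(T-cp(-.02,0,.15),4))
def tips(n):
    P,_=cloud(n); Q=(P-T)@R
    k=(abs(Q[...,0])<.03)&(abs(Q[...,1])<.07)&(Q[...,2]>-.06)&(Q[...,2]<.03)&(np.load(n+".npz")["d"]>0)
    for s in(1,-1):
        q=Q[k&(s*Q[...,1]>0)]; q2=q[q[:,2]>np.percentile(q[:,2],98)-.006]
        print(n,len(q),"zmax",np.percentile(q[:,2],[95,98,99.5]).round(4),"tip x",np.percentile(q2[:,0],[2,98]).round(4),"y",np.percentile(q2[:,1],[2,98]).round(4))
tips("prop")
m.set_gripper(.5); shot("g5"); tips("g5")
m.set_gripper(.0); shot("g0"); tips("g0")
m.set_gripper(.6); print(m.current_time())
t=np.pi/6; X=np.cos(t)*EX-np.sin(t)*np.array([0,0,1]); Z=-np.sin(t)*EX-np.cos(t)*np.array([0,0,1]); G=np.c_[X,np.cross(Z,X),Z]
for z in(.037,.08): print(m.inverse_kinematics(cp(-.025,0,z),G))
```

```text
[-0.0001  0.0001 -0.0001]
prop 4249 zmax [-0.0145 -0.0096 -0.0062] tip x [-0.0104  0.0112] y [0.0264 0.0386]
prop 4214 zmax [-0.0143 -0.0098 -0.0063] tip x [-0.0103  0.0112] y [-0.0366 -0.0244]
g5 4540 zmax [-0.0144 -0.0092 -0.0053] tip x [-0.0102  0.0111] y [0.0222 0.0346]
g5 4551 zmax [-0.0144 -0.0094 -0.0053] tip x [-0.0098  0.0111] y [-0.0326 -0.0202]
g0 3926 zmax [-0.0162 -0.0106 -0.0069] tip x [0.0064 0.0112] y [0.0002 0.014 ]
g0 3616 zmax [-0.0171 -0.0112 -0.0076] tip x [0.0063 0.0112] y [-0.0122 -0.0003]
14.625
[ 0.34629588  0.59471414  2.00422784 -1.2321783   0.32735488  0.22779555]
[ 0.34629588  0.5052159   1.99746205 -0.99397028  0.37022458 -0.02545922]
```

```bash
cat >> h.py <<'E'
t=np.pi/6; PX=np.cos(t)*EX-np.sin(t)*np.array([0,0,1]); PZ=np.sin(t)*EX+np.cos(t)*np.array([0,0,1]); G=np.c_[PX,np.cross(-PZ,PX),-PZ]
def pp(s,n,y=.0004): return cp(0,y,.028)+s*PX+n*PZ   # plate coords: along slope from fulcrum, normal
E
python3 - <<'E'
from h import *
m.set_gripper(.52)
m.move_ptp(pp(-.029,.05),G); m.move_l(pp(-.029,.010),G,.1); f0=m.current_force()
for n in (.005,.001,-.002,-.0035,-.005,-.006):
    m.move_l(pp(-.029,n),G,.04); f=m.current_force()-f0; print(n,np.round(f,2))
    if np.linalg.norm(f)>3.5: break
p,d,C=shot("pre"); T=m.current_ee_pos(); R=m.current_tcp_rot()
cv2.imwrite("pics/pre_c.png",cv2.resize(p[150:330,130:390,::-1],None,fx=3,fy=3,interpolation=cv2.INTER_CUBIC))
print(m.current_time(),n)
E
```

```text
0.005 [-0.14  0.35  0.13]
0.001 [0.36 0.64 0.4 ]
-0.002 [ 0.09  0.83 -1.05]
-0.0035 [-0.44  1.26  0.25]
-0.005 [-0.4   1.08  0.33]
-0.006 [0.13 0.43 0.53]
18.0 -0.006
```

View pics/pre_c.png

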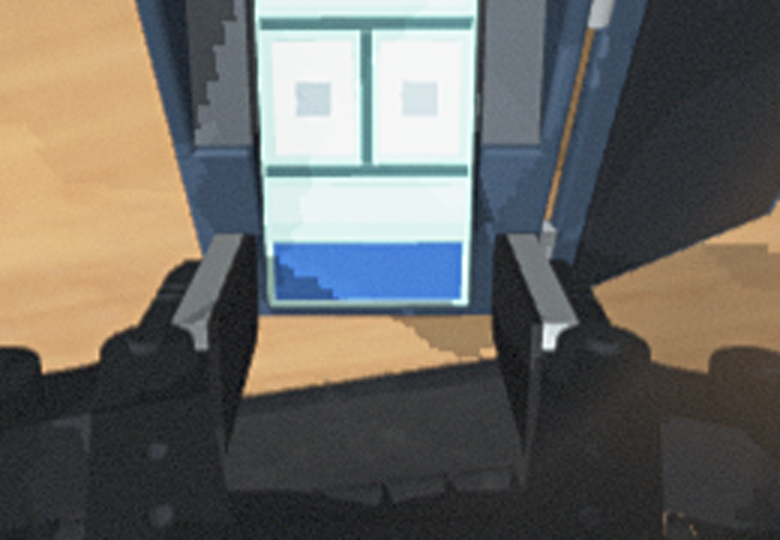

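Pads straddle the blue end (tips at crop (235,237) and (510,237)) with no contact yet. I'll feel down to the rims, back off, grip and lift.

Run:
```python
from h import *
f0=m.current_force(); n=-.006
while n>-.0105:
    n-=.001; m.move_l(pp(-.029,n),G,.04); f=m.current_force()-f0; print(n,np.round(f,2))
    if np.linalg.norm(f)>3: break
n+=.0012; m.move_l(pp(-.029,n),G,.04)
m.set_gripper(.3,25); print("grip",m.current_grip_width(),m.current_grip_force(),n)
a=pp(-.029,n)
m.move_l(a+[0,0,.012],G,.04); m.move_l(a+[0,0,.09],G,.12)
p,d,C=shot("held"); T=m.current_ee_pos(); R=m.current_tcp_rot(); np.savez("heldpose.npz",T=T,R=R)
print(m.current_time(),m.current_grip_width(),m.current_grip_force())
P,p=cloud("held"); Q=(P-T)@R; p=p.astype(int)
k=(abs(Q[...,1])<.0165)&(Q[...,0]>-.02)&(Q[...,0]<.09)&(abs(Q[...,2])<.04)&(p.max(2)>110)
q=Q[k]; A=np.c_[q[:,:2],np.ones(len(q))]; s=np.linalg.lstsq(A,q[:,2],rcond=None)[0]
r=abs(A@s-q[:,2])<.003; s=np.linalg.lstsq(A[r],q[r,2],rcond=None)[0]
print(len(q),r.mean(),"tilt",np.rad2deg(np.arctan(s[:2])),s[2],np.percentile(q[r],[1,99],axis=0).round(4))
```

```text
-0.007 [-1.21 -0.56 -0.44]
-0.008 [ 0.15 -1.11  0.18]
-0.009000000000000001 [-1.11 -1.06  4.69]
grip 0.41123066008497056 26.453371038660407 -0.007800000000000001
20.5417 0.4096233695319101 24.927275776863098
10097 1.0 tilt [ 0.35722268 -0.1991545 ] -0.014170394106633228 [[-0.0004 -0.0161 -0.0154]
 [ 0.0738  0.0161 -0.0124]]
```

```bash
python3 -c "
import cv2
cv2.imwrite('pics/held_c.png',cv2.resize(cv2.imread('pics/held.png')[130:330,130:390],None,fx=2.8,fy=2.8))"
```

```text
(no output)
```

View pics/held_c.png

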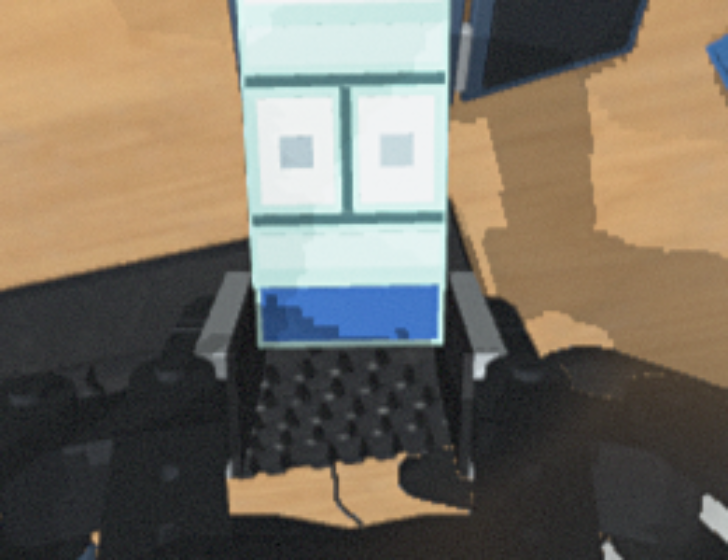

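Chamber held squarely by the blue end, level in the tool frame. Next: refine the tray pose from the picture I already have.

Run:
```python
from h import *
C=np.array([onplane("wtray",u,v,.011)[:2] for u,v in((197,122),(321,129),(312,224),(196,216))])
print(C.round(4),C.mean(0)); print([np.linalg.norm(C[i]-C[(i+1)%4]).round(4) for i in range(4)])
P,p=cloud("wtray"); k=(np.hypot(P[...,0]-.522,P[...,1]+.2)<.1)&(P[...,2]>.021)&(P[...,2]<.0265)
_,l,st,_=cv2.connectedComponentsWithStats(cv2.morphologyEx(k.astype(np.uint8),cv2.MORPH_OPEN,np.ones((3,3))))
for i in range(1,len(st)):
    if st[i,4]<60: continue
    q=P[l==i]; c=q[:,:2].mean(0); w,V=np.linalg.eigh(np.cov((q[:,:2]-c).T)); d=V[:,1]*np.sign(V[1,1]); pr=(q[:,:2]-c)@d; e=np.percentile(pr,[1,99]); print(st[i],(c+d*e.mean()).round(4),e.ptp() if hasattr(e,'ptp') else np.ptp(e),np.rad2deg(np.arctan2(d[1],d[0])),np.median(q[:,2]))
vis=cv2.imread("pics/wtray.png")[105:240,180:340]
cv2.imwrite("pics/tr.png",cv2.resize(vis,None,fx=5,fy=4.4,interpolation=cv2.INTER_CUBIC))
```

```text
[[ 0.4513 -0.2573]
 [ 0.4798 -0.1116]
 [ 0.5998 -0.1323]
 [ 0.5677 -0.2816]] [ 0.52466323 -0.19570505]
[np.float64(0.1485), np.float64(0.1218), np.float64(0.1527), np.float64(0.1189)]
[205 155 101  16 627] [ 0.5069 -0.195 ] 0.11642790869638933 77.95413950309982 0.0239789902575417
[204 182 101  13 621] [ 0.5381 -0.2003] 0.11965566694216284 78.25255704406644 0.024086479820622203
```

View pics/tr.png

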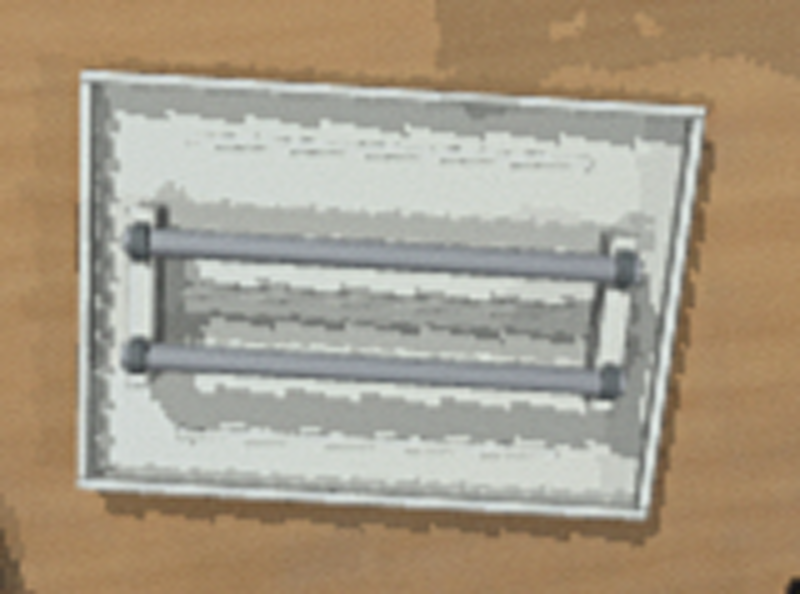

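Large tray confirmed: outer size about 150×120 mm, rods at crop y≈255 and 370. Carry and set down.

Run:
```python
from h import *
y=np.deg2rad(168.1); e=np.array([np.cos(y),np.sin(y),0]); R=down(y)
a=np.array([.523,-.197,0])-.0365*e
h=lambda z:a+np.array([0,0,z])
m.move_ptp(h(.11),R); print(m.current_time(),m.current_grip_width())
m.move_l(h(.035),R,.1); m.move_l(h(.019),R,.05); m.dwell(.1); f0=m.current_force()
z=.019
while z>.0115:
    z-=.0008; m.move_l(h(z),R,.02); f=m.current_force()-f0; print(round(z,4),np.round(f,2))
    if f[2]>2.5: break
w=m.current_grip_width()
m.set_gripper(w+.05); m.set_gripper(w+.13); m.move_l(h(.07),R,.08); print(m.current_time())
m.move_ptp(h(.13)-.0*e,R)
shot("fin"); P,p=cloud("fin"); p=p.astype(int)
ey=np.array([-e[1],e[0],0]); Q=P-np.array([.523,-.197,0]); k=(abs(Q@e)<.07)&(abs(Q@ey)<.05)&(P[...,2]>.0265)&(P[...,2]<.04)
k=cv2.morphologyEx(k.astype(np.uint8),cv2.MORPH_OPEN,np.ones((3,3)))>0
print("n",k.sum(),"x",np.percentile(Q[k]@e,[1,99]),"y",np.percentile(Q[k]@ey,[1,99]),"z",np.percentile(P[k][:,2],[2,50,98]))
A=np.c_[Q[k]@e,Q[k]@ey,np.ones(k.sum())]; print(np.linalg.lstsq(A,P[k][:,2],rcond=None)[0], m.current_time())
cv2.imwrite("pics/fin_c.png",cv2.resize(cv2.imread("pics/fin.png")[90:300,140:380],None,fx=2.8,fy=2.8))
```

```text
21.9167 0.40951775080377484
0.0182 [-0.81  0.51 -0.4 ]
0.0174 [-0.78  0.8  -0.14]
0.0166 [-0.56  1.33 -0.15]
0.0158 [-1.3   0.48 -0.25]
0.015 [-0.8   1.03  3.46]
25.925
n 3308 x [-0.03663645  0.03770337] y [-0.01765534  0.01733742] z [0.02855047 0.02996308 0.03130171]
[ 4.43089626e-05 -5.58830505e-04  2.99605916e-02] 26.325
```

View pics/fin_c.png

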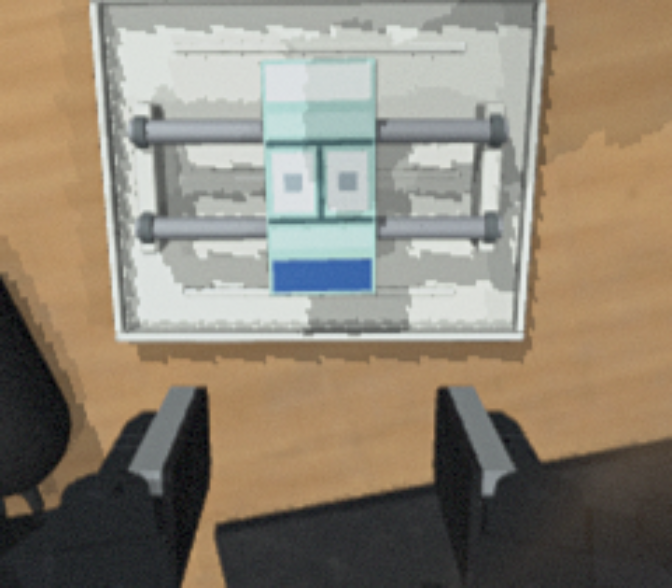

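The chamber lies level, counting side up, square across both rods and centred at crop (320,178). The gripper is clear.

```bash
python3 -c "
from bench import manip as m
print(m.sign_off())"
```

```text
the job is handed in; nothing more can be done
None
```

The chamber was tipped in its case, lifted out by the blue end and laid flat, counting side up, centred across the rods of the larger tray; it is released and the job was handed in at about 26 s.

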